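# Fit the console's dial knob and hold it pressed

### The arm

A 6-joint arm with a two-finger parallel gripper is mounted at the origin on the work surface. World frame = base frame: x ahead of the robot, y to its left, z up, the work surface at z = 0. Lengths are in m, angles in rad, forces in N, time in s.
With the tool pointing down it reaches from about 0.325 to 0.75 m from the base axis. Payload 7.6 kg.
Tool frame: the origin (TCP) lies midway between the tips of the shut fingers; the grasp point (between the pads) lies manip.grasp_offset behind it (manip.grasp_offset is the distance from the TCP to the grasp point, in m); z points along the fingers, y is the direction in which the jaws open and shut (so a half turn about z gives the same grasp; the last joint's range is limited). The gripper opens to 85 mm and grips with 20 to 120 N. Pads are 22 mm wide; open, the fingers measure 114 mm over their backs; the gripper's body (76 mm by 85 mm) begins 54 mm behind the grasp point. The pads swing forward as they close: fully open they stand 13 mm farther back than shut.
Start: joints at [-1.205, 0.052, 1.401, -0, 1.689, -0.07], TCP at [0.222, -0.476, 0.231] pointing down, gripper open.
Joint ranges: [-2.9, 2.9], [-0.91, 2.17], [0.12, 2.37], [-1.06, 4.2], [0.26, 2.73], [-2.93, 2.93]. Speed limits (rad/s): [2.57, 2.57, 3.01, 3.14, 3.14, 3.14].

### API

Orientations are given as a unit quaternion [x, y, z, w].
In Python, from workcell import manip gives the robot as it stands.
- The arm moves only by the tool servo_tool, never from a script. Its argument "deltas" is a list that holds one entry, the list of rows, each a list of 7 numbers: the shift along the tool's x, y, z in mm, then the turn, a rotation vector about the tool's x, y, z in rad, then the finger opening in mm, from 0 to 85.4. A call has 1 to 20 rows; each row shifts and turns the pose as measured when the row begins, along the tool's axes as they then stand; what a row does not reach is not made up. A row lasts 1/10 s, in which the tool goes at most 50 mm and 8.59 degrees, less where a joint would pass 70% of its speed; a pose out of reach is approached as far as the arm can. A call with a gripper value outside its range is refused whole. The fingers move at their own pace and stop on an object; "force" is the grip in N (left out, the last holds). Time passes only in rows, so rows that do not move let the fingers close. It gives the time, the measured TCP pose, the force and the opening at its end, in the units of the state.
- manip.observe(): the state, without advancing time (a new reading comes with each control period).
- manip.capture(name): name is "scene" or "top" or "wrist"; returns a dict with "img" (400x640x3 uint8, red, green, blue), "fx", "fy", "cx", "cy" (pixels), "R" (3x3) and "t" (3): a world point X has camera coordinates R X + t; the wrist camera has in their place "T_tool_cam" (4x4, takes a point from camera to tool coordinates, whose origin is the TCP and whose axes are the flange's). Camera axes: x right, y down, z forward; pixel columns grow to the right and rows downward; lengths in m; the calibration is good to about 2 mm. The wrist camera is an equidistant fisheye: a pixel r from the principal point sees the ray r / f radians off the axis. A picture is of the moment at which its call begins: read the wrist's pose just before it. There is no depth.
- manip.finish_job(): hands the job in, once; it reports no verdict.
The state is a dict: "t": time; "qpos": joint angles; "qvel": joint speeds; "effort": joint torques, N m; "eef_pos": TCP position; "ee_rot": TCP orientation; "contact_force": force on the tool from outside, world axes, zero at the start; "ft_torque": the same for the moment, N m; "gripper_width": finger opening in m.
Only numpy, scipy, OpenCV 4.12 (cv2) and the standard library are available. Lean on these libraries where they do the work, as an engineer would, in place of code of your own. Each camera call takes 0.05 s, during which the arm holds its last target.

### The job

Put the loose red knob back on the console's D-shaped spindle: turn it so that its white line matches the one on the collar, and push it down until it sits fully home on the collar. Then feel for the stop: press the sprung spindle all the way down, without forcing it, and finish like that, with the fingers still gripping the knob and holding the spindle down at its stop. Leave everything else on the shelf alone.

Things in the scene. Friction and masses are not known exactly. Their poses are not given: they have to be found in the camera images.
- knob: Loose red knob, about 45 g, upright on the coaster. Skirt 49 mm diameter, 18 high; centred on it a grip bar 40 long (x), 14 wide (y), its top 42 above the underside. Origin: centre of underside, z up. D-bore from below, 15 deep: round part 22 diameter, flat 3 from the axis on the +x side. White line on the bar's top from the middle to the +x end, and down that end: the flat's side.
- spindle_seat (a point): Seat: centre of the top face of the black collar (52 mm diameter), 72 above the shelf unpressed. The steel D-shaft rises 13 above it: 20 diameter, flat 2 from the axis on the +x side (1 mm free all round in the bore), top 3 mm about 1.5 slimmer. White line on the collar: the flat's (+x) side. z up; turns and sinks with the spindle. Knob fully home: its origin here, its x along this x.
- spindle (a joint): How far the spindle is pressed down, m: 0 is up (start), 0.005 is the hard stop. It springs back: about 4 N starts it moving, about 9 N holds it at the stop.
- dial_turn (a joint): Angle of the spindle on the console, rad, counter-clockwise from above, range -0.7 to 0.7. It stays where it is left, with stiff friction (0.08 N m).
- console: Flat clear-green game console fixed to the shelf, 200 mm (x) x 240 mm (y) x 60 mm high, origin at the centre of its underside. It carries the spindle, whose axis is at x = -20 mm, y = +40 mm in the console's frame.
- coaster: Fixed square cork coaster, 100 x 100 mm, 5 mm thick; origin at the centre of its underside. The knob stands on it.
- cart_a: Bystander, loose, to be left alone: bottom cartridge of a stack of three, grey, blue sticker, 65 x 58 x 10 mm; origin at the centre of its underside.
- cart_b: Bystander, loose, to be left alone: middle cartridge of the stack, yellow sticker, same size; origin at the centre of its underside.
- cart_c: Bystander, loose, to be left alone: top cartridge of the stack, red sticker, same size; origin at the centre of its underside.
- jar: Bystander, loose, to be left alone: round glass jar with steel screw lid, 76 diameter, 93 mm high; origin at the centre of its underside.
- grip_sleeve: Bystander, loose, to be left alone: black silicone grip sleeve, a short tube standing on end, 38 diameter, 60 mm high; origin at the centre of its underside.
- ceramic_cup: Bystander, loose, to be left alone: white ceramic cup, 68 diameter, 55 mm high; origin at the centre of its underside.
- tin: Bystander, loose, to be left alone: small aluminium can, 56 diameter, 60 mm high; origin at the centre of its underside.
- case: Bystander, loose, to be left alone: blue plastic case, 110 x 80 x 35 mm; origin at the centre of its underside.
There are look-alikes about, which are no part of the job. Several things have the shape of the knob; the one meant has the colours described above.

How it is judged:
On the way, in this order (a step that is already met when the one before it is completed fails the run):
1. the knob has been lifted off the coaster (height (world z) of knob above 0.04 m and contact force between the fingers and knob above 0.5 N), for 0.2 s.
2. the knob sits fully home on the spindle (z of knob in the frame of spindle_seat between -0.0025 and 0.0025 m and horizontal distance between knob and spindle_seat below 0.004 m and angle between the x axis of knob and the x axis of spindle_seat, either way round below 0.35 rad and angle between knob's own z axis and vertical below 0.12 rad), for 0.2 s.
At the end, for the whole second after the job is handed in: Knob home on the spindle (underside within 2.5 mm of the collar, within 4 mm of the axis, flats within 0.35 rad, tilt under 0.12 rad), fingers still on it (over 2 N), spindle held at least 4 of its 5 mm down with over 5 N, still, through the last second (all of step 2 and value of joint spindle above 0.004 m and contact force between knob and console above 5 N and contact force between the fingers and knob above 2 N and linear speed of knob below 0.02 m/s); the arm keeps its last pose, push and grip.
It fails at once if a bystander shifted more than 25 mm (distance of any of cart_a, cart_b, cart_c, jar, grip_sleeve, ceramic_cup, tin, case from where it was at the start of the episode above 0.025 m).
It fails at once if knob forced against the console with more than 45 N (contact force between knob and console above 45 N).
It also fails if it takes over 42 s, if anything falls off the work surface, if the arm or the gripper's body presses on something with over 40 N, if the wrist force passes 120 N, or if a joint passes its speed limit or range.

## Working session

There is one attempt and no reset: what is moved stays moved. The work goes in short steps, Python scripts to look and compute and a tool call to move; the robot and the scene stay as the last step left them, time stands still between calls to the robot, and variables do not carry over. Pictures are saved under pics/ and viewed, and the job is handed in when it is done.

Besides the shell and the picture viewer there is one more tool, called after "Request:" as name([rows], argument=value, ...), one row to a line, values as JSON. servo_tool: Moves the arm, as the interface text tells. Its arguments: {"type":"object","properties":{"deltas":{"type":"array"},"force":{"type":"number"}},"required":["deltas"]}

```bash
mkdir -p pics
cat > h.py <<'E'
import numpy as np,cv2,pickle
from workcell import manip
def snap(n,f):
    s=manip.observe(); c=manip.capture(n); pickle.dump((s,c),open(f'pics/{f}.pkl','wb'))
    cv2.imwrite(f'pics/{f}.png',cv2.cvtColor(c['img'],cv2.COLOR_RGB2BGR)); return s,c
E
python3 - <<'E'
from h import *
print(manip.observe(),manip.grasp_offset)
for n in("scene","top","wrist"):
    s,c=snap(n,n+'0'); print(n,{k:v for k,v in c.items() if k!='img'})
E
```

```text
{'t': 0.0, 'qpos': array([-1.20529094e+00,  5.28615982e-02,  1.40169985e+00,  3.73154415e-06,
        1.68857895e+00, -7.02939595e-02]), 'qvel': array([ 0.0009325 , -0.00062457, -0.00100812,  0.00045091,  0.00058218,
       -0.00020111]), 'effort': array([-2.87140565e-04, -3.81666291e+01, -3.60185874e+01, -3.56327678e-05,
        6.21211657e-03,  8.94091500e-06]), 'eef_pos': array([ 0.22154328, -0.47565097,  0.23047198]), 'ee_rot': array([ 9.76353311e-01,  2.16179586e-01, -1.11980448e-04, -7.65727606e-04]), 'contact_force': array([0.02280955, 0.00957599, 0.80917316]), 'ft_torque': array([-0.01861237, -0.02488359,  0.00967533]), 'gripper_width': 0.08544398696213477} 0.0187
scene {'fx': 389.31055451016505, 'fy': 389.31055451016505, 'cx': 320.8374186706213, 'cy': 195.70024670592457, 'R': array([[ 0.81467162,  0.57990112,  0.00498509],
       [ 0.4255761 , -0.59198514, -0.68442572],
       [-0.39394814,  0.55970374, -0.72906555]]), 't': array([-0.48664868, -0.19237983,  1.40266402])}
top {'fx': 406.06712187276236, 'fy': 406.06712187276236, 'cx': 318.54138544481015, 'cy': 201.6358821559938, 'R': array([[-0.02964729, -0.99955296,  0.00386254],
       [-0.99705821,  0.0292996 , -0.07082703],
       [ 0.0706822 , -0.005951  , -0.99748113]]), 't': array([0.00487639, 0.61877356, 1.51444809])}
wrist {'fx': 309.70691628693146, 'fy': 309.70691628693146, 'cx': 319.3910362736226, 'cy': 197.21570036965957, 'T_tool_cam': array([[ 1.53797944e-03, -9.53259877e-01, -3.02147713e-01,
         7.67985411e-02],
       [ 9.99998761e-01,  1.36471472e-03,  7.84549199e-04,
         8.42348374e-04],
       [-3.35533841e-04, -3.02148546e-01,  9.53260795e-01,
        -1.42590233e-01],
       [ 0.00000000e+00,  0.00000000e+00,  0.00000000e+00,
         1.00000000e+00]])}
```

View pics/scene0.png

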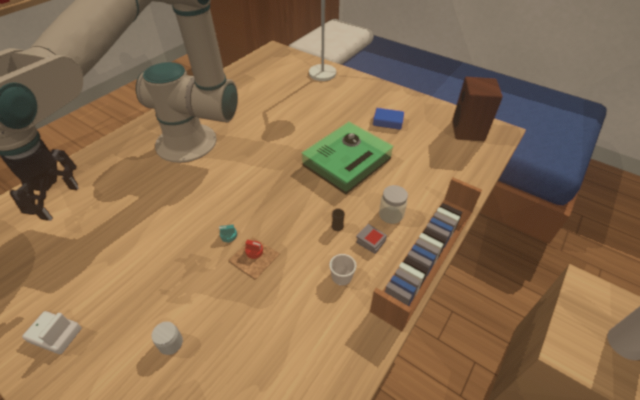

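View pics/top0.png

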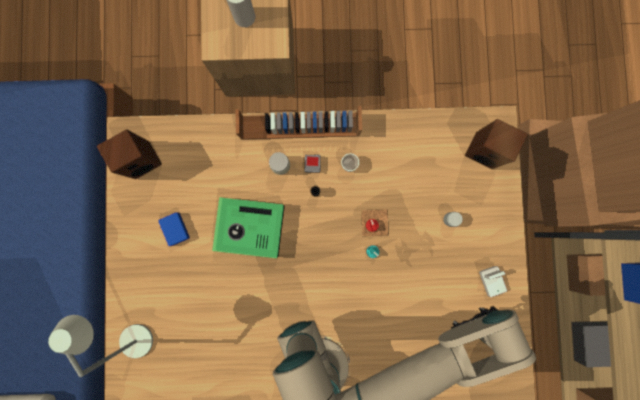

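View pics/wrist0.png

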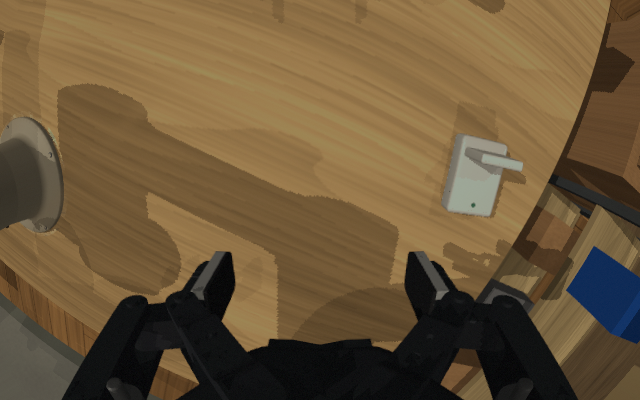

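The scene and top views show the red knob on the coaster (top ≈ (373,226)), a teal look-alike at (373,252) and the spindle on the green console at (236,231). Next I'll zoom in and get rough positions.

```bash
cat >> h.py <<'E'
def ray(c,u,v,z):
    d=np.array([(u-c['cx'])/c['fx'],(v-c['cy'])/c['fy'],1]); R=c['R'];o=-R.T@c['t'];d=R.T@d
    return o+d*(z-o[2])/d[2]
E
python3 - <<'E'
from h import *
s,c=pickle.load(open('pics/top0.pkl','rb')); s2,c2=pickle.load(open('pics/scene0.pkl','rb'))
for n,u,v,z in[('knob',373,226,.03),('teal',373,252,.03),('sp',236,231,.08)]: print(n,ray(c,u,v,z))
i=lambda c,x,y,w,h:cv2.resize(cv2.cvtColor(c['img'][y:y+h,x:x+w],cv2.COLOR_RGB2BGR),(400,400),interpolation=cv2.INTER_CUBIC)
o=np.vstack([np.hstack([i(c,343,195,60,60),i(c,205,190,80,80)]),]) 
o2=np.hstack([i(c2,220,220,60,60),i(c2,310,110,80,80)])
cv2.imwrite('pics/z.png',cv2.resize(np.vstack([o,o2]),(600,600)))
E
```

```text
knob [ 0.52053243 -0.21473475  0.03      ]
teal [ 0.42372037 -0.2109421   0.03      ]
sp [0.51682442 0.28868996 0.08      ]
```

View pics/z.png

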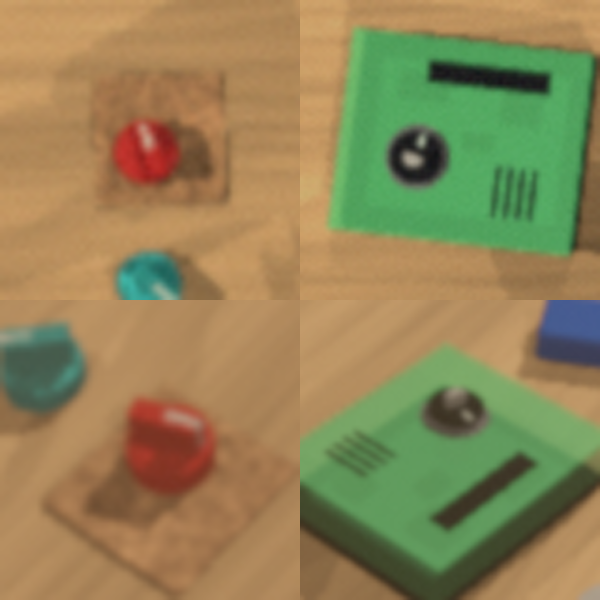

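```bash
cat >> h.py <<'E'
from scipy.spatial.transform import Rotation as Ro
def plan(target,yaw=None):
    s=manip.observe();R=Ro.from_quat(s['ee_rot']);d=(np.array(target)-s['eef_pos'])*1000
    X=R.as_matrix()[:,0]; cy=np.arctan2(X[1],X[0]); print('pos',s['eef_pos'],'toolx yaw',cy,'zax',R.as_matrix()[:,2],'t',s['t'],'F',s['contact_force'],'w',s['gripper_width'])
    out=[*(R.inv().apply(d))]
    print('delta tool mm',np.round(out,1),'norm',np.linalg.norm(d))
    if yaw is not None:
        Rt=Ro.from_matrix(np.array([[np.cos(yaw),np.sin(yaw),0],[np.sin(yaw),-np.cos(yaw),0],[0,0,-1]]))
        print('rotvec tool',np.round((R.inv()*Rt).as_rotvec(),4))
def wproj(s,c,X):
    Rt=Ro.from_quat(s['ee_rot']);p=Rt.inv().apply(np.atleast_2d(X)-s['eef_pos']);T=c['T_tool_cam'];q=(p-T[:3,3])@T[:3,:3]
    th=np.arctan2(np.hypot(q[:,0],q[:,1]),q[:,2]);ph=np.arctan2(q[:,1],q[:,0])
    return np.c_[c['cx']+c['fx']*th*np.cos(ph),c['cy']+c['fy']*th*np.sin(ph)]
def wray(s,c,u,v,z):
    x=(u-c['cx'])/c['fx'];y=(v-c['cy'])/c['fy'];r=np.hypot(x,y)+1e-12
    d=np.array([x/r*np.sin(r),y/r*np.sin(r),np.cos(r)]);T=c['T_tool_cam'];Rt=Ro.from_quat(s['ee_rot'])
    o=s['eef_pos']+Rt.apply(T[:3,3]);d=Rt.apply(T[:3,:3]@d);return o+d*(z-o[2])/d[2]
E
python3 -c "
from h import *
plan([.515,-.217,.16],.25)"
```

```text
pos [ 0.22154902 -0.47571261  0.23064953] toolx yaw 0.43577511149420917 zax [-4.61059379e-04  1.13305586e-03 -9.99999252e-01] t 0.15 F [0.442011   0.43565398 0.09872677] w 0.08526803295735637
delta tool mm [ 375.2 -110.6   70.8] norm 397.5387387366244
rotvec tool [-1.200e-03  1.000e-04  1.858e-01]
```

Request:
servo_tool([
  [[37, -11, 7, 0, 0, 0, 85], [37, -11, 7, 0, 0, 0, 85], [37, -11, 7, 0, 0, 0, 85], [37, -11, 7, 0, 0, 0, 85], [37, -11, 7, 0, 0, 0, 85], [37, -11, 7, 0, 0, 0, 85], [37, -11, 7, 0, 0, 0, 85], [37, -11, 7, 0, 0, 0, 85], [37, -11, 7, 0, 0, 0, 85], [37, -11, 7, 0, 0, 0, 85], [0, 0, 0, 0, 0, 0.1, 85], [0, 0, 0, 0, 0, 0.085, 85], [0, 0, 0, 0, 0, 0, 85]],
])

```text
t: 1.45
eef_pos: [0.52, -0.2078, 0.1523]
ee_rot: [0.993, 0.121, -0.004, -0.003]
contact_force: [0.0, -0.5, -0.2]
gripper_width: 0.0847
```

```bash
python3 -c "
from h import *
plan([.515,-.217,.16],.25); snap('wrist','w1')"
```

```text
pos [ 0.51999671 -0.2077566   0.15230423] toolx yaw 0.24310245341850847 zax [-0.00767088  0.00496321 -0.99995826] t 1.45 F [ 0.02872444 -0.45078945 -0.15278817] w 0.08466641313927856
delta tool mm [-7.1  7.7 -7.7] norm 13.02429808877855
rotvec tool [-0.0067  0.0062 -0.0069]
```

View pics/w1.png

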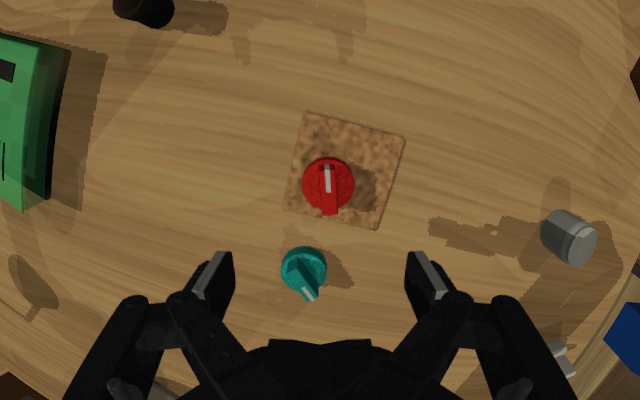

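The wrist view shows the knob at about (328,185), its white line running up from the middle, so the bar lies nearly along tool x. The teal look-alike is at (303,272). I'll zoom in to fit the pose.

```bash
python3 -c "
from h import *
s,c=pickle.load(open('pics/w1.pkl','rb'))
cv2.imwrite('pics/z1.png',cv2.resize(cv2.cvtColor(c['img'][145:225,280:380],cv2.COLOR_RGB2BGR),(700,560),interpolation=cv2.INTER_CUBIC))"
```

```text
(no output)
```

View pics/z1.png

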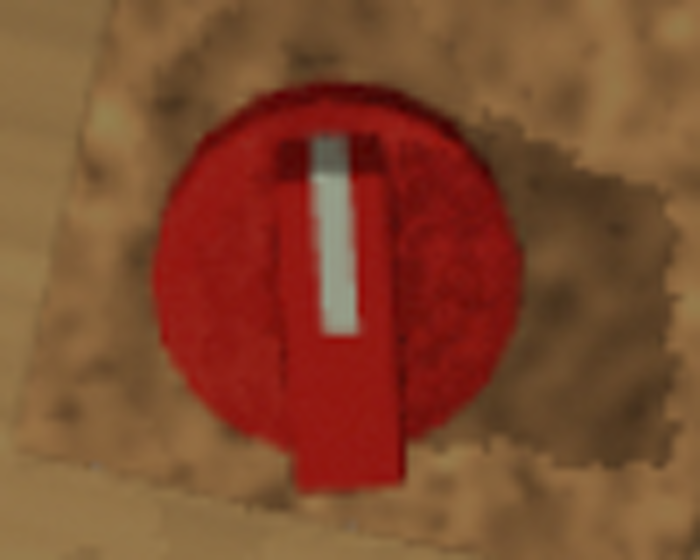

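```bash
python3 -c "
from h import *
s,c=pickle.load(open('pics/w1.pkl','rb'))
P=[wray(s,c,280+(x-3)/7,145+(y-3)/7,.047) for x,y in[(278,178),(388,178),(405,488),(297,492),(333,176),(341,335)]]
print(np.array(P)); m=np.mean(P[:4],0);d=(P[0]+P[1]-P[2]-P[3]);print(m,np.linalg.norm(d)/2,np.linalg.norm(P[0]-P[1]),'yaw',np.arctan2(d[1],d[0]))
plan([m[0],m[1],.047-.0187+.0],np.arctan2(d[1],d[0]))
"
```

```text
[[ 0.54061275 -0.20295972  0.047     ]
 [ 0.54376618 -0.21543617  0.047     ]
 [ 0.50677855 -0.22741633  0.047     ]
 [ 0.5030545  -0.21472588  0.047     ]
 [ 0.54241666 -0.20913667  0.047     ]
 [ 0.52381058 -0.21490323  0.047     ]]
[ 0.52355299 -0.21513453  0.047     ] 0.039118328845640385 0.012868789774038292 yaw 0.3083837168166257
pos [ 0.51987124 -0.20798808  0.15238703] toolx yaw 0.24497276388482445 zax [-0.00754085  0.00489987 -0.99995956] t 1.5 F [0.53871537 0.01035238 0.24243153] w 0.08526954857095724
delta tool mm [  2.6   8.6 124. ] norm 124.34716745386017
rotvec tool [-0.0068  0.0059 -0.0634]
```

Request:
servo_tool([
  [[3, 8, 20, -0.007, 0.006, -0.063, 85], [0, 0, 30, 0, 0, 0, 85], [0, 0, 25, 0, 0, 0, 85], [0, 0, 0, 0, 0, 0, 70]],
])

```text
t: 1.9
eef_pos: [0.5247, -0.2168, 0.0766]
ee_rot: [0.987, 0.158, 0.001, 0.001]
contact_force: [-0.9, 0.0, -0.5]
gripper_width: 0.0726
```

```bash
python3 -c "
from h import *
plan([.5236,-.2151,.0255],.308); s,c=snap('wrist','w2')
cv2.imwrite('pics/z2.png',cv2.resize(cv2.cvtColor(c['img'][160:320,200:440],cv2.COLOR_RGB2BGR),(780,520),interpolation=cv2.INTER_CUBIC))"
```

```text
pos [ 0.52470819 -0.21677637  0.07656452] toolx yaw 0.31822207055717117 zax [ 0.00318058 -0.0020245  -0.99999289] t 1.9 F [-0.88687622  0.00868145 -0.53402053] w 0.0726396113201512
delta tool mm [-0.6 -2.1 51.1] norm 51.10404710081534
rotvec tool [ 0.0029 -0.0024  0.0102]
```

View pics/z2.png

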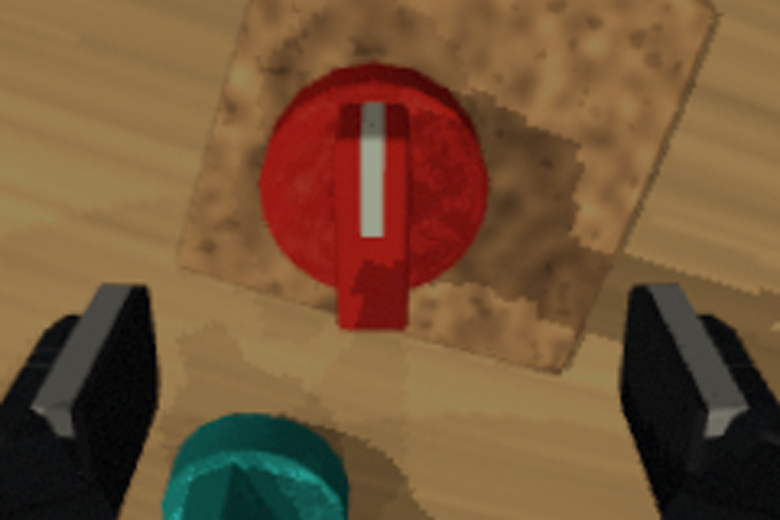

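```bash
python3 -c "
from h import *
s,c=pickle.load(open('pics/w2.pkl','rb'))
P=np.array([wray(s,c,200+(x-1)/3.25,160+(y-1)/3.25,.047) for x,y in[(338,138),(408,138),(408,327),(338,329)]])
m=P.mean(0);d=(P[0]+P[1]-P[2]-P[3]);print(m,np.linalg.norm(d)/2,np.linalg.norm(P[0]-P[1]),'yaw',np.arctan2(d[1],d[0]))
plan([m[0],m[1],.0255],np.arctan2(d[1],d[0]))
"
```

```text
[ 0.52397512 -0.21507058  0.047     ] 0.039043682098319134 0.012634601485927623 yaw 0.31377107161910023
pos [ 0.52562677 -0.21720391  0.07870395] toolx yaw 0.31799914684930164 zax [ 0.00580139 -0.00333555 -0.99997761] t 1.95 F [ 1.29257185  0.93155445 -0.69236035] w 0.07016149715586341
delta tool mm [-1.1 -2.8 53.2] norm 53.272308337430765
rotvec tool [ 0.005  -0.0045  0.0042]
```

Request:
servo_tool([
  [[-1, -2.5, 18, 0.004, -0.004, 0.004, 60], [0, 0, 16, 0, 0, 0, 50], [0, 0, 12, 0, 0, 0, 40], [0, 0, 0, 0, 0, 0, 40], [0, 0, 0, 0, 0, 0, 40]],
])

```text
t: 2.45
eef_pos: [0.5261, -0.2167, 0.0348]
ee_rot: [0.988, 0.157, 0.003, 0.003]
contact_force: [-0.4, -0.1, -0.6]
gripper_width: 0.0401
```

```bash
python3 -c "
from h import *
plan([.5240,-.2151,.0255],.3138)"
```

```text
pos [ 0.5261194  -0.21666588  0.03484511] toolx yaw 0.3151461529484388 zax [ 0.00730789 -0.00399244 -0.99996533] t 2.45 F [-0.40815289 -0.13341908 -0.60273476] w 0.04010493841748462
delta tool mm [-1.6 -2.2  9.3] norm 9.709527729244575
rotvec tool [ 0.0061 -0.0057  0.0013]
```

Request:
servo_tool([
  [[-1.5, -2, 6, 0.006, -0.006, 0, 36], [-0.3, -0.3, 3, 0.002, -0.002, 0, 30], [0, 0, 0, 0, 0, 0, 24], [0, 0, 0, 0, 0, 0, 24]],
])

```text
t: 2.85
eef_pos: [0.5245, -0.2153, 0.027]
ee_rot: [0.988, 0.157, -0.0, -0.0]
contact_force: [0.3, 0.1, 0.6]
gripper_width: 0.0242
```

```bash
python3 -c "
from h import *
plan([.5240,-.2151,.0255],.3138); s,c=snap('wrist','w3')
cv2.imwrite('pics/z3.png',cv2.resize(cv2.cvtColor(c['img'][160:320,200:440],cv2.COLOR_RGB2BGR),(780,520),interpolation=cv2.INTER_CUBIC))"
```

```text
pos [ 0.52454704 -0.21534003  0.02703937] toolx yaw 0.31541613640150173 zax [-8.73108281e-04  2.97326090e-04 -9.99999575e-01] t 2.85 F [0.30607528 0.14292008 0.62693999] w 0.02423296248547936
delta tool mm [-0.4 -0.4  1.5] norm 1.651215678030472
rotvec tool [-0.0006  0.0007  0.0016]
```

View pics/z3.png

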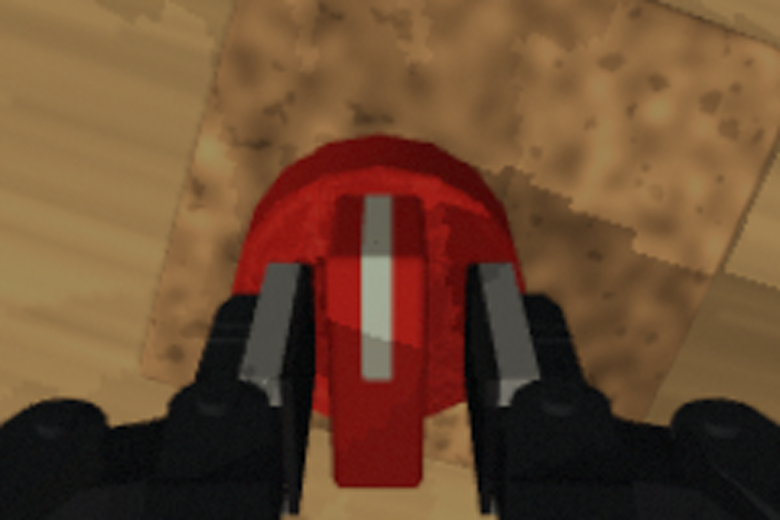

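Request:
servo_tool([
  [[-0.4, -1, 1, 0, 0, 0, 20], [0, 0, 0, 0, 0, 0, 8], [0, 0, 0, 0, 0, 0, 4], [0, 0, 0, 0, 0, 0, 4], [0, 0, 0, 0, 0, 0, 4]],
], force=60)

```text
t: 3.4
eef_pos: [0.5242, -0.2146, 0.0267]
ee_rot: [0.988, 0.157, 0.0, 0.0]
contact_force: [0.2, 0.4, -0.3]
gripper_width: 0.0125
```

```bash
python3 -c "
from h import *
plan([.5240,-.2151,.20],.3138); s,c=snap('wrist','w4')
cv2.imwrite('pics/z4.png',cv2.resize(cv2.cvtColor(c['img'][160:320,200:440],cv2.COLOR_RGB2BGR),(780,520),interpolation=cv2.INTER_CUBIC))"
```

```text
pos [ 0.52415768 -0.21462936  0.02669448] toolx yaw 0.31536533536834666 zax [ 2.87236451e-04 -3.15536702e-04 -9.99999909e-01] t 3.4 F [ 0.24412042  0.39670922 -0.27358712] w 0.01254954628306464
delta tool mm [  -0.3    0.5 -173.3] norm 173.30623477193905
rotvec tool [ 0.0004 -0.0002  0.0016]
```

View pics/z4.png

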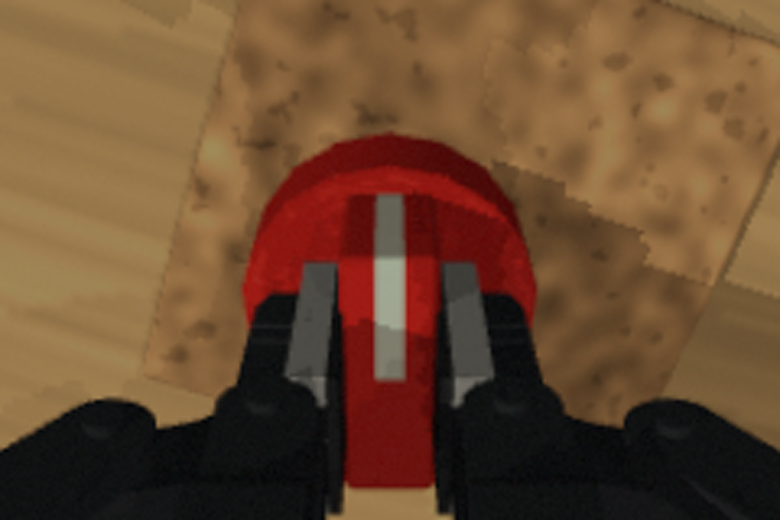

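Request:
servo_tool([
  [[0, 0, -10, 0, 0, 0, 4], [0, 0, -20, 0, 0, 0, 4], [0, 0, -30, 0, 0, 0, 4], [2, -12, -15, 0, 0, 0, 4], [6, -25, -10, 0, 0, 0, 4], [6, -37, -7, 0, 0, 0, 4], [6, -37, -7, 0, 0, 0, 4], [6, -37, -7, 0, 0, 0, 4], [6, -37, -7, 0, 0, 0, 4], [6, -37, -7, 0, 0, 0, 4], [6, -37, -5, 0, 0, 0, 4], [6, -37, -5, 0, 0, 0, 4], [6, -37, 0, 0, 0, 0, 4], [6, -37, 0, 0, 0, 0, 4], [6, -37, 0, 0, 0, 0, 4], [6, -37, 0, 0, 0, 0, 4], [6, -25, 0, 0, 0, 0, 4], [4, -12, 0, 0, 0, 0, 4], [0, 0, 0, 0, 0, 0, 4]],
])

```text
t: 5.35
eef_pos: [0.453, 0.2871, 0.1775]
ee_rot: [0.988, 0.156, 0.009, -0.0]
contact_force: [0.3, 0.1, -0.6]
gripper_width: 0.0124
```

```bash
python3 -c "
from h import *
s,c=pickle.load(open('pics/w4.pkl','rb'))
for x,y in[(390,381),(390,256),(343,487),(435,487)]:
    p=wray(s,c,200+(x-1)/3.25,160+(y-1)/3.25,.047); print(Ro.from_quat(s['ee_rot']).inv().apply(p-s['eef_pos'])*1000)
plan([.447,.30,.17],-.15); s,c=snap('wrist','w5')"
```

```text
[ -0.49055884   1.20004283 -20.3051449 ]
[ 19.32159341   1.16145    -20.30168877]
[-19.945048    -5.8900124  -20.31131188]
[-19.93119449   8.06565874 -20.30587978]
pos [0.45298521 0.2871124  0.17753152] toolx yaw 0.3125638044900764 zax [ 0.01693299  0.0028989  -0.99985242] t 5.35 F [ 0.32831219  0.05497851 -0.63292006] w 0.012398148251323354
delta tool mm [ -1.9 -14.1   7.5] norm 16.082187261694024
rotvec tool [-0.0015 -0.0173  0.4625]
```

View pics/w5.png

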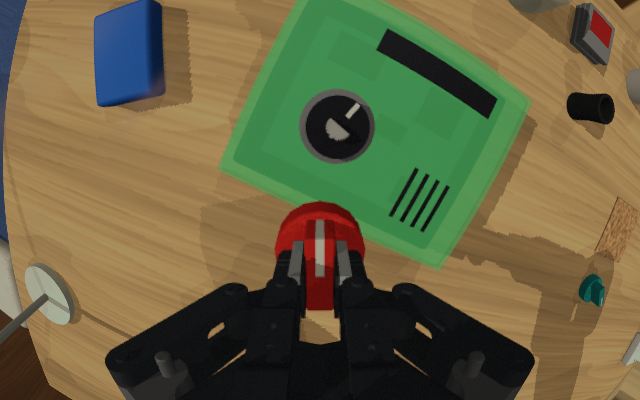

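The knob is gripped with its line pointing up the image at (320,235). The collar is at (337,127), its white line pointing up-right to (354,108), which is well clockwise of the tool. I'll zoom in on it.

```bash
python3 -c "
from h import *
s,c=pickle.load(open('pics/w5.pkl','rb'))
cv2.imwrite('pics/z5.png',cv2.resize(cv2.cvtColor(c['img'][77:177,287:387],cv2.COLOR_RGB2BGR),(600,600),interpolation=cv2.INTER_CUBIC))"
```

```text
(no output)
```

View pics/z5.png

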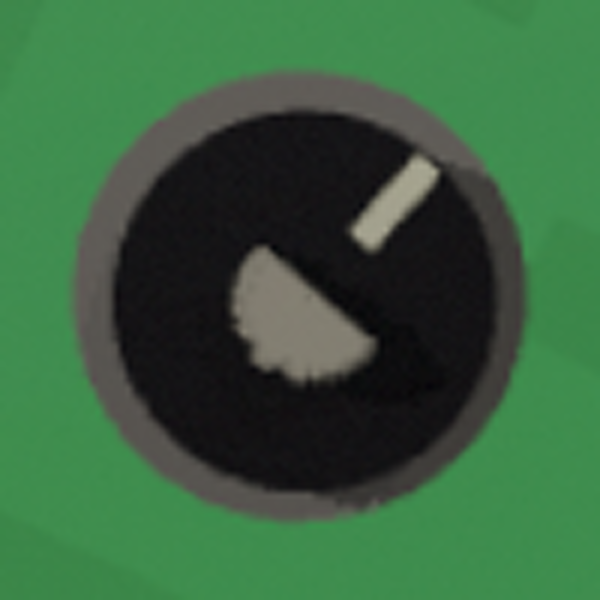

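```bash
python3 -c "
from h import *
s,c=pickle.load(open('pics/w5.pkl','rb'))
f=lambda x,y,z:wray(s,c,287+(x-2.5)/6,77+(y-2.5)/6,z)
C=f(305,300,.072);a=f(365,240,.072);b=f(427,165,.072);print(C,a,b,np.arctan2(*(b-a)[1::-1]),np.arctan2(*(b-C)[1::-1]))
e=[f(113,300,.072),f(497,300,.072),f(305,108,.072),f(305,492,.072)];print(np.linalg.norm(e[0]-e[1]),np.linalg.norm(e[2]-e[3]))
g,h=f(263,245,.085),f(375,340,.085);print(g,h,'flat normal',np.arctan2(*(g-h)[1::-1])-np.pi/2, np.linalg.norm(g-h))
yaw=-.4; t=C-.06*np.array([np.cos(yaw),np.sin(yaw),0]);print(t);plan([t[0],t[1],.16],yaw)
"
```

```text
[0.51406152 0.29034699 0.072     ] [0.52430129 0.28531096 0.072     ] [0.53660701 0.28068594 0.072     ] -0.3595102503521641 -0.40484329135522557
0.0515562480772922 0.05199126070626968
[0.51956565 0.29859079 0.085     ] [0.5125685  0.28125748 0.085     ] flat normal -0.3836769413563976 0.018692341548353582
[0.45879786 0.31371209 0.072     ]
pos [0.45317121 0.28630663 0.17751311] toolx yaw 0.311748339621305 zax [ 0.01697715  0.00263559 -0.9998524 ] t 5.4 F [ 0.04552028 -0.43092268 -0.15759085] w 0.01261541814644968
delta tool mm [ 13.5 -24.4  17.7] norm 33.00647886261844
rotvec tool [-0.0035 -0.0172  0.7117]
```

Request:
servo_tool([
  [[13, -24, 5, 0, -0.017, 0, 4], [0, 0, 0, 0, 0, 0.14, 4], [0, 0, 0, 0, 0, 0.14, 4], [0, 0, 0, 0, 0, 0.14, 4], [0, 0, 0, 0, 0, 0.14, 4], [0, 0, 0, 0, 0, 0.12, 4], [0, 0, 0, 0, 0, 0, 4], [0, 0, 0, 0, 0, 0, 4]],
])

```text
t: 6.2
eef_pos: [0.4627, 0.302, 0.1735]
ee_rot: [0.98, -0.201, 0.001, 0.003]
contact_force: [-0.1, -0.7, -0.8]
gripper_width: 0.013
```

```bash
python3 -c "
from h import *
plan([.459,.3137,.165],-.385); s,c=snap('wrist','w6')
cv2.imwrite('pics/z6.png',cv2.resize(cv2.cvtColor(c['img'][60:360,220:420],cv2.COLOR_RGB2BGR),(400,600),interpolation=cv2.INTER_CUBIC))
cv2.imwrite('pics/z6b.png',cv2.resize(cv2.cvtColor(c['img'][77:197,260:380],cv2.COLOR_RGB2BGR),(600,600),interpolation=cv2.INTER_CUBIC))"
```

```text
pos [0.46265882 0.30202233 0.17346164] toolx yaw -0.4052528939636073 zax [ 9.48934564e-05 -6.78856672e-03 -9.99976953e-01] t 6.2 F [-0.1275255  -0.69842122 -0.7538751 ] w 0.013014277870338419
delta tool mm [-8.  -9.3  8.4] norm 14.877979475111852
rotvec tool [ 0.0062 -0.0027 -0.0203]
```

View pics/z6.png

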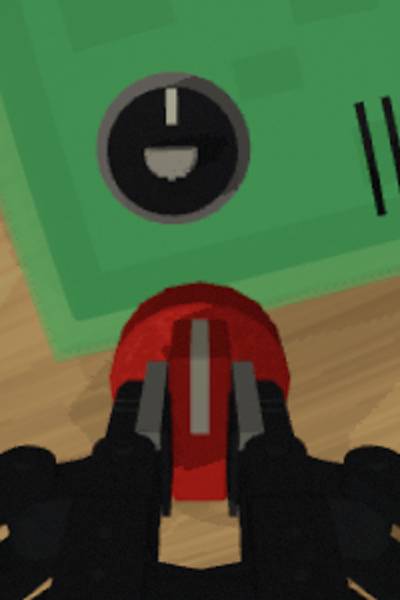

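View pics/z6b.png

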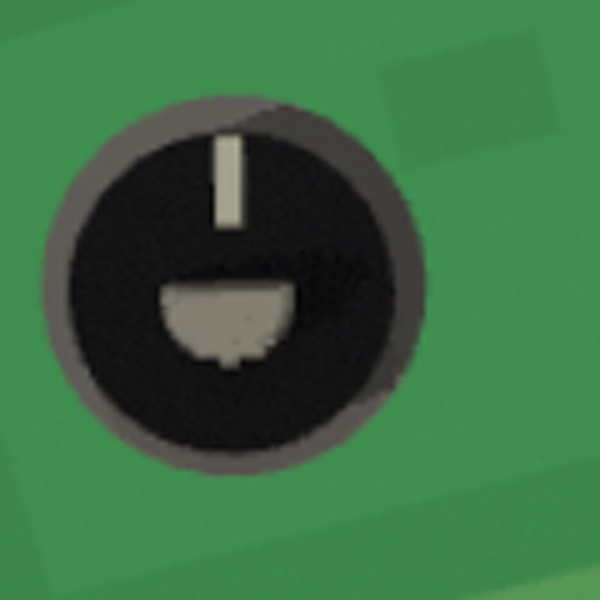

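```bash
python3 -c "
from h import *
s,c=pickle.load(open('pics/w6.pkl','rb'))
f=lambda x,y,z:wray(s,c,260+(x-2)/5,77+(y-2)/5,z)
C=f(232,291.5,.072);a=f(229,227,.072);b=f(229,137,.072);print('C',C,np.arctan2(*(b-a)[1::-1]),np.arctan2(*(b-C)[1::-1]))
g,h=f(161,284,.085),f(294,284,.085);print('flat mid',(g+h)/2,'normal',np.arctan2(*(g-h)[1::-1])-np.pi/2)
n=np.array([np.cos(-.395),np.sin(-.395),0]); print('axis from flat',(g+h)/2-.002*n)
# knob in hand
k=lambda x,y,z:wray(s,c,220+(x-.5)/2,60+(y-.5)/2,z)
zt=s['eef_pos'][2]+.0203
for x,y in[(200,434),(200,357),(173,499),(229,499)]:
    p=k(x,y,zt); print(Ro.from_quat(s['ee_rot']).inv().apply(p-s['eef_pos'])*1000)
"
```

```text
C [0.51399181 0.28966546 0.072     ] -0.40922910093573084 -0.3905186759809214
flat mid [0.51637366 0.28886478 0.085     ] normal -0.4107131508349864
axis from flat [0.51452766 0.2896344  0.085     ]
[  0.33736188   1.27534404 -20.29162655]
[ 20.12979383   1.23534512 -20.23717377]
[-18.94881602  -5.32940877 -20.38588707]
[-19.00742785   8.46000709 -20.30053512]
```

```bash
python3 -c "
from h import *
yaw=-.402;x=np.array([np.cos(yaw),np.sin(yaw)]);C=np.array([.5142,.28965])
y=np.array([np.sin(yaw),-np.cos(yaw)])
t=C-.052*x-y*.00125
print(t);plan([t[0],t[1],.122],yaw)"
```

```text
[0.4668345  0.31114585]
pos [0.46266548 0.30209427 0.17351886] toolx yaw -0.4054128439351704 zax [ 1.90334982e-04 -6.77756840e-03 -9.99977014e-01] t 6.25 F [-0.75473139 -0.51906036  0.36634694] w 0.013206961659110493
delta tool mm [  0.1 -10.3  51.5] norm 52.473846971804036
rotvec tool [ 0.0062 -0.0028 -0.0034]
```

Request:
servo_tool([
  [[0, -5, 18, 0.006, -0.003, -0.003, 4], [0, -5, 18, 0, 0, 0, 4], [0, 0, 12, 0, 0, 0, 4], [0, 0, 0, 0, 0, 0, 4], [0, 0, 0, 0, 0, 0, 4]],
])

```text
t: 6.75
eef_pos: [0.4678, 0.3097, 0.1255]
ee_rot: [0.981, -0.196, 0.001, -0.001]
contact_force: [-0.7, 0.8, 0.3]
gripper_width: 0.0127
```

```bash
python3 -c "
from h import *
plan([.4668,.3111,.122],-.402); s,c=snap('wrist','w7')
cv2.imwrite('pics/z7.png',cv2.resize(cv2.cvtColor(c['img'][190:330,250:390],cv2.COLOR_RGB2BGR),(560,560),interpolation=cv2.INTER_CUBIC))
cv2.imwrite('pics/z7b.png',cv2.resize(cv2.cvtColor(c['img'][70:210,250:390],cv2.COLOR_RGB2BGR),(560,560),interpolation=cv2.INTER_CUBIC))"
```

```text
pos [0.46783215 0.30971907 0.12546067] toolx yaw -0.39512789990177816 zax [ 1.86784166e-03  7.57179625e-04 -9.99997969e-01] t 6.75 F [-0.74043039  0.76333974  0.26183201] w 0.012718276895262356
delta tool mm [-1.5 -0.9  3.5] norm 3.8663363518197893
rotvec tool [-0.0014 -0.0014  0.0069]
```

View pics/z7.png

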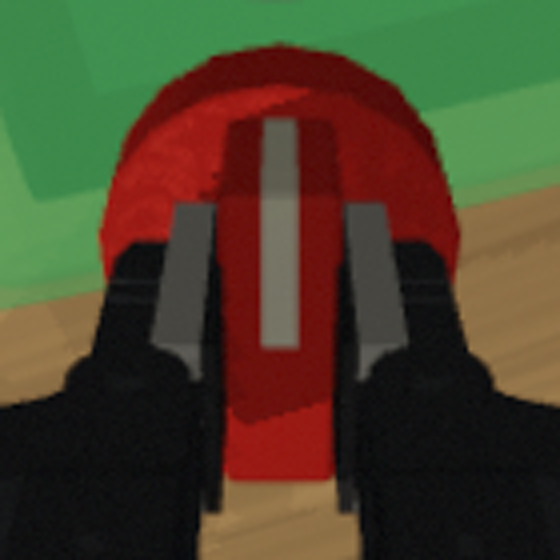

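View pics/z7b.png

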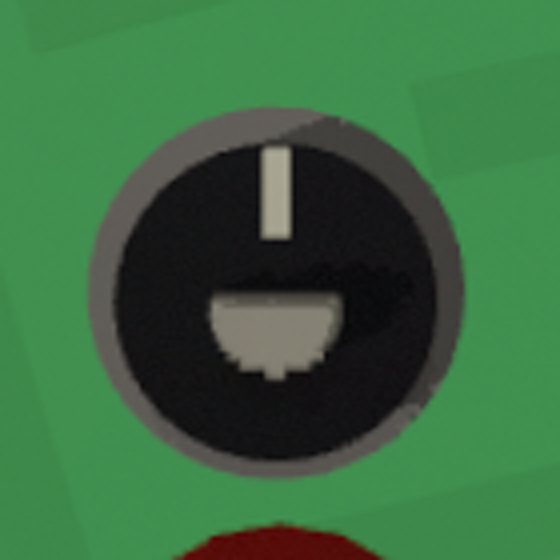

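```bash
python3 -c "
from h import *
s,c=pickle.load(open('pics/w7.pkl','rb'));R=Ro.from_quat(s['ee_rot'])
T=lambda p:np.round(R.inv().apply(p-s['eef_pos'])*1000,2)
f=lambda x,y,z:wray(s,c,250+(x-1.5)/4,70+(y-1.5)/4,z)
C=f(275.5,301.5,.072);a=f(276,238,.072);b=f(276,147,.072);print('C',C,T(C),np.arctan2(*(b-a)[1::-1]),np.arctan2(*(b-C)[1::-1]))
g,h=f(210,293,.085),f(342,293,.085);print('flat mid',T((g+h)/2),'normal',np.arctan2(*(g-h)[1::-1])-np.pi/2)
k=lambda x,y,z:wray(s,c,250+(x-1.5)/4,190+(y-1.5)/4,z)
zt=s['eef_pos'][2]+.0203
for x,y in[(280,348),(280,194),(228,481),(332,480),(224,194),(338,194)]: print(T(k(x,y,zt)))
"
```

```text
C [0.51420369 0.28994814 0.072     ] [50.33  0.47 53.53] -0.39391683869914235 -0.39718806695942027
flat mid [53.45  0.58 40.54] normal -0.3937030778289705
[  0.4    1.22 -20.3 ]
[ 20.19   1.18 -20.27]
[-19.42  -5.15 -20.32]
[-19.23   7.67 -20.34]
[ 20.17  -4.91 -20.26]
[ 20.19   7.5  -20.28]
```

Request:
servo_tool([
  [[17, -0.5, 0, 0, 0, 0, 4], [17, 0, 0, 0, 0, 0, 4], [14, 0, 0, 0, 0, 0, 4], [0, 0, 0, 0, 0, 0, 4], [0, 0, 0, 0, 0, 0, 4]],
])

```text
t: 7.3
eef_pos: [0.5148, 0.2916, 0.1296]
ee_rot: [0.981, -0.195, 0.003, -0.002]
contact_force: [0.3, 0.1, -0.2]
gripper_width: 0.0128
```

```bash
cat > tgt.py <<'E'
from h import *
s,c=pickle.load(open('pics/w7.pkl','rb'));R=Ro.from_quat(s['ee_rot'])
t=s['eef_pos']+R.apply([.050,-.00075,0]);print('target',t);plan([t[0],t[1],.112],-.394)
E
python3 tgt.py
```

```text
target [0.51426816 0.29116498 0.12553336]
pos [0.51475903 0.29160187 0.1296225 ] toolx yaw -0.3932928601857209 zax [ 0.00649806  0.00332415 -0.99997336] t 7.3 F [ 0.34629822  0.12954999 -0.18936992] w 0.012789754791388934
delta tool mm [-0.4  0.7 17.6] norm 17.63474667524786
rotvec tool [-0.0056 -0.0047  0.0007]
```

Request:
servo_tool([
  [[-0.3, 0.6, 8, -0.006, -0.005, 0, 4], [0, 0, 7, 0, 0, 0, 4], [0, 0, 0, 0, 0, 0, 4], [0, 0, 0, 0, 0, 0, 4]],
])

```text
t: 7.7
eef_pos: [0.5126, 0.292, 0.113]
ee_rot: [0.981, -0.195, -0.001, 0.001]
contact_force: [-0.2, -0.1, -0.4]
gripper_width: 0.0128
```

```bash
python3 tgt.py; python3 -c "
from h import *
s,c=snap('wrist','w8')
cv2.imwrite('pics/z8.png',cv2.resize(cv2.cvtColor(c['img'][190:330,250:390],cv2.COLOR_RGB2BGR),(560,560),interpolation=cv2.INTER_CUBIC))"
```

```text
target [0.51426816 0.29116498 0.12553336]
pos [0.51262961 0.29196614 0.11301313] toolx yaw -0.39163450252426185 zax [-2.27635222e-03 -7.77812470e-04 -9.99997107e-01] t 7.7 F [-0.19048623 -0.13426786 -0.43298329] w 0.012792544650081478
delta tool mm [1.8 0.1 1. ] norm 2.086419444940153
rotvec tool [0.0016 0.0018 0.0024]
```

View pics/z8.png

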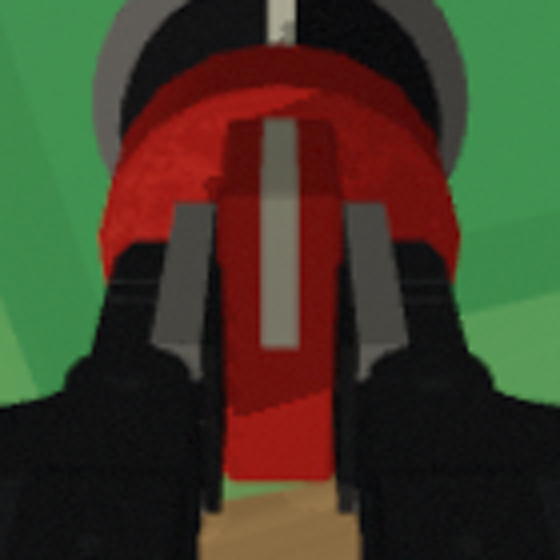

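```bash
python3 -c "
from h import *
s,c=pickle.load(open('pics/w8.pkl','rb'));R=Ro.from_quat(s['ee_rot'])
I=c['img'].astype(int)
for u in (300,308,312,328,332,340): print(u,[tuple(I[v,u]) for v in range(166,186)][::1] if u==312 else '')
cv2.imwrite('pics/z8b.png',cv2.resize(cv2.cvtColor(c['img'][150:230,270:370],cv2.COLOR_RGB2BGR),(750,600),interpolation=cv2.INTER_CUBIC))
C=np.array([.5142,.28995,.072]); th=np.linspace(0,2*np.pi,73)
P=wproj(s,c,C+.026*np.c_[np.cos(th),np.sin(th),0*th]);print('pred left',P[:,0].min(),'right',P[:,0].max(),'top',P[:,1].min())
"
```

```text
300 
308 
312 [(np.int64(65), np.int64(146), np.int64(81)), (np.int64(65), np.int64(145), np.int64(81)), (np.int64(65), np.int64(145), np.int64(81)), (np.int64(66), np.int64(146), np.int64(80)), (np.int64(65), np.int64(143), np.int64(79)), (np.int64(59), np.int64(108), np.int64(66)), (np.int64(88), np.int64(95), np.int64(82)), (np.int64(95), np.int64(91), np.int64(86)), (np.int64(96), np.int64(92), np.int64(88)), (np.int64(95), np.int64(92), np.int64(88)), (np.int64(96), np.int64(93), np.int64(87)), (np.int64(95), np.int64(92), np.int64(86)), (np.int64(95), np.int64(91), np.int64(87)), (np.int64(96), np.int64(93), np.int64(88)), (np.int64(95), np.int64(91), np.int64(87)), (np.int64(92), np.int64(89), np.int64(85)), (np.int64(64), np.int64(62), np.int64(58)), (np.int64(44), np.int64(42), np.int64(40)), (np.int64(22), np.int64(21), np.int64(22)), (np.int64(12), np.int64(12), np.int64(14))]
328 
332 
340 
pred left 279.07458374460384 right 359.9468503651724 top 183.52076352178472
```

View pics/z8b.png

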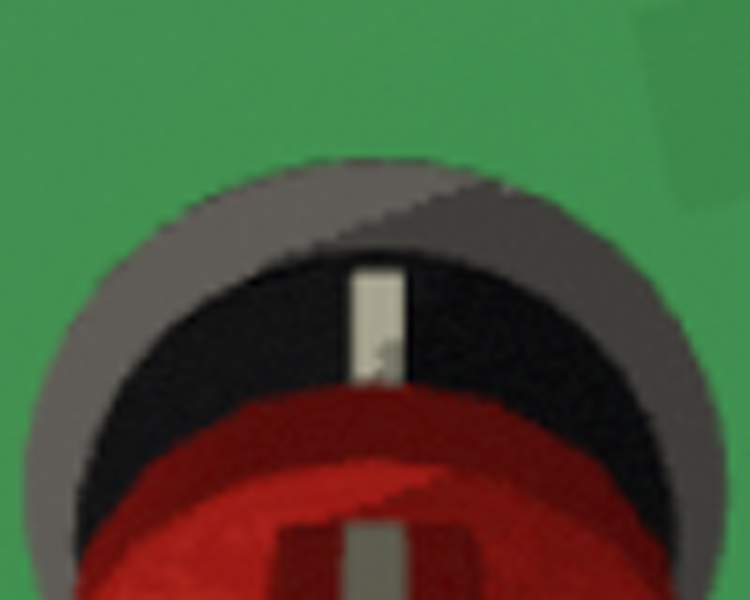

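Request:
servo_tool([
  [[1.8, 0.4, 3, 0.001, 0.002, 0.002, 4], [0, 0, 1, 0, 0, 0, 4], [0, 0, 0, 0, 0, 0, 4]],
])

```text
t: 8.05
eef_pos: [0.5142, 0.291, 0.1089]
ee_rot: [0.981, -0.195, 0.0, 0.0]
contact_force: [-0.4, -0.3, 0.1]
gripper_width: 0.0123
```

```bash
python3 tgt.py
```

```text
target [0.51426816 0.29116498 0.12553336]
pos [0.51416425 0.29098183 0.10887983] toolx yaw -0.39350149805268375 zax [ 4.23039681e-04 -4.92494574e-04 -9.99999789e-01] t 8.05 F [-0.38408669 -0.25523921  0.08512565] w 0.012346032735862636
delta tool mm [ 0.  -0.2 -3.1] norm 3.1272679483974155
rotvec tool [ 0.0003 -0.0006  0.0005]
```

On target to within 0.3 mm. Descending in small steps.

Request:
servo_tool([
  [[0, 0, 2, 0, 0, 0, 4], [0, 0, 1.5, 0, 0, 0, 4], [0, 0, 1.5, 0, 0, 0, 4], [0, 0, 0, 0, 0, 0, 4]],
])

```text
t: 8.45
eef_pos: [0.5143, 0.291, 0.1037]
ee_rot: [0.981, -0.196, 0.0, 0.0]
contact_force: [0.4, 0.4, -1.0]
gripper_width: 0.0126
```

```bash
python3 tgt.py
```

```text
target [0.51426816 0.29116498 0.12553336]
pos [0.51428193 0.29098758 0.10366075] toolx yaw -0.39361266052734745 zax [ 7.46993871e-04 -2.82097574e-04 -9.99999681e-01] t 8.45 F [ 0.39300461  0.43057497 -1.01128417] w 0.012602847328451084
delta tool mm [-0.1 -0.2 -8.3] norm 8.34114731782767
rotvec tool [-0.     -0.0008  0.0004]
```

Request:
servo_tool([
  [[0, 0, 2, 0, 0, 0, 4], [0, 0, 2, 0, 0, 0, 4], [0, 0, 1.5, 0, 0, 0, 4], [0, 0, 0, 0, 0, 0, 4]],
])

```text
t: 8.85
eef_pos: [0.5143, 0.291, 0.0976]
ee_rot: [0.981, -0.196, 0.0, 0.0]
contact_force: [0.2, 0.6, -1.7]
gripper_width: 0.0129
```

```bash
python3 tgt.py
```

```text
target [0.51426816 0.29116498 0.12553336]
pos [0.51427569 0.29096115 0.09762699] toolx yaw -0.3936557372923685 zax [ 6.96337569e-04 -2.92270331e-04 -9.99999715e-01] t 8.85 F [ 0.17173846  0.58001696 -1.70250344] w 0.012900591521147762
delta tool mm [ -0.1  -0.2 -14.4] norm 14.37446077847246
rotvec tool [ 0.     -0.0008  0.0003]
```

Request:
servo_tool([
  [[0, 0, 1.5, 0, 0, 0, 4], [0, 0, 1.5, 0, 0, 0, 4], [0, 0, 0, 0, 0, 0, 4]],
])

```text
t: 9.15
eef_pos: [0.5143, 0.291, 0.0944]
ee_rot: [0.981, -0.196, 0.0, 0.0]
contact_force: [-0.1, 0.6, -0.5]
gripper_width: 0.0128
```

Request:
servo_tool([
  [[0, 0, 1, 0, 0, 0, 4], [0, 0, 0, 0, 0, 0, 4], [0, 0, 0, 0, 0, 0, 4]],
])

```text
t: 9.45
eef_pos: [0.5145, 0.2911, 0.0936]
ee_rot: [0.981, -0.196, 0.001, -0.0]
contact_force: [1.0, -0.2, -0.9]
gripper_width: 0.0128
```

```bash
python3 tgt.py; python3 -c "
from h import *
s,c=snap('wrist','w9')
cv2.imwrite('pics/z9.png',cv2.resize(cv2.cvtColor(c['img'][170:330,240:400],cv2.COLOR_RGB2BGR),(560,560),interpolation=cv2.INTER_CUBIC))"
```

```text
target [0.51426816 0.29116498 0.12553336]
pos [0.51447775 0.29106304 0.09360266] toolx yaw -0.3935761939400218 zax [ 1.31751424e-03 -6.68050023e-05 -9.99999130e-01] t 9.45 F [ 0.95432801 -0.15871531 -0.92330902] w 0.012774918681234393
delta tool mm [ -0.2  -0.  -18.4] norm 18.398817589197208
rotvec tool [-0.0004 -0.0012  0.0004]
```

View pics/z9.png

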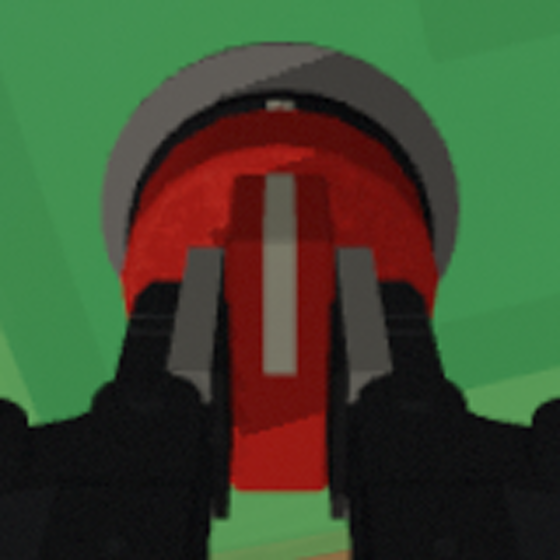

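The knob is inside the collar ring, with both lines aligned at column 280 and a small gap at the top. Now I'll feel for contact.

Request:
servo_tool([
  [[-0.2, 0, 1, 0, 0, 0, 4], [0, 0, 0, 0, 0, 0, 4]],
])

```text
t: 9.7
eef_pos: [0.5145, 0.2911, 0.0934]
ee_rot: [0.981, -0.196, 0.001, -0.0]
contact_force: [-1.6, -1.1, 1.4]
gripper_width: 0.0128
```

Request:
servo_tool([
  [[0, 0, 1, 0, 0, 0, 4], [0, 0, 0, 0, 0, 0, 4]],
])

```text
t: 9.9
eef_pos: [0.5146, 0.2912, 0.0931]
ee_rot: [0.981, -0.196, 0.001, -0.0]
contact_force: [-1.4, -1.4, 3.8]
gripper_width: 0.0125
```

Request:
servo_tool([
  [[0, 0, 1, 0, 0, 0, 4], [0, 0, 0, 0, 0, 0, 4]],
])

```text
t: 10.1
eef_pos: [0.5146, 0.2912, 0.0925]
ee_rot: [0.981, -0.196, 0.001, -0.0]
contact_force: [-1.6, -1.8, 5.1]
gripper_width: 0.0125
```

Request:
servo_tool([
  [[0, 0, 1.5, 0, 0, 0, 4], [0, 0, 1.5, 0, 0, 0, 4], [0, 0, 0, 0, 0, 0, 4]],
])

```text
t: 10.4
eef_pos: [0.5147, 0.2912, 0.0901]
ee_rot: [0.981, -0.196, 0.001, -0.001]
contact_force: [-1.5, -2.4, 5.6]
gripper_width: 0.0126
```

Request:
servo_tool([
  [[0, 0, 1.5, 0, 0, 0, 4], [0, 0, 1, 0, 0, 0, 4], [0, 0, 0, 0, 0, 0, 4]],
])

```text
t: 10.7
eef_pos: [0.5147, 0.2912, 0.0888]
ee_rot: [0.981, -0.196, 0.002, -0.001]
contact_force: [-3.3, -2.1, 8.2]
gripper_width: 0.0124
```

```bash
python3 tgt.py
```

```text
target [0.51426816 0.29116498 0.12553336]
pos [0.51469159 0.29122706 0.08881277] toolx yaw -0.3935999985616587 zax [ 3.34350986e-03  5.66723338e-04 -9.99994250e-01] t 10.7 F [-3.2542055  -2.14667266  8.19501643] w 0.012351502008977807
delta tool mm [ -0.3   0.2 -23.2] norm 23.191182866919124
rotvec tool [-0.0018 -0.0029  0.0004]
```

Request:
servo_tool([
  [[-0.4, 0.3, 1, -0.001, -0.003, 0, 4], [0, 0, 0, 0, 0, 0, 4]],
])

```text
t: 10.9
eef_pos: [0.5147, 0.2912, 0.0891]
ee_rot: [0.981, -0.196, 0.001, -0.001]
contact_force: [-4.9, -2.1, 7.6]
gripper_width: 0.0125
```

Request:
servo_tool([
  [[-0.2, 0.1, 1, 0, 0, 0, 4], [0, 0, 0, 0, 0, 0, 4]],
])

```text
t: 11.1
eef_pos: [0.5147, 0.2912, 0.0892]
ee_rot: [0.981, -0.196, 0.001, -0.001]
contact_force: [-3.7, -1.8, 8.0]
gripper_width: 0.0126
```

Request:
servo_tool([
  [[0, 0, 1, 0, 0, 0, 4], [0, 0, 0.2, 0, 0, 0, 4]],
])

```text
t: 11.3
eef_pos: [0.5147, 0.2912, 0.089]
ee_rot: [0.981, -0.196, 0.001, -0.001]
contact_force: [-3.2, -2.1, 7.0]
gripper_width: 0.0124
```

```bash
python3 tgt.py
```

```text
target [0.51426816 0.29116498 0.12553336]
pos [0.51471286 0.29119118 0.08895995] toolx yaw -0.39366789981515127 zax [ 0.00288962  0.00152699 -0.99999466] t 11.3 F [-3.15718996 -2.05083482  6.99028731] w 0.012383137078395768
delta tool mm [ -0.4   0.1 -23. ] norm 23.04435464838451
rotvec tool [-0.0025 -0.0021  0.0003]
```

Request:
servo_tool([
  [[-0.3, 0, 2, 0, 0, 0, 4], [0, 0, 2, 0, 0, 0, 4]],
])

```text
t: 11.5
eef_pos: [0.5149, 0.2913, 0.0882]
ee_rot: [0.981, -0.196, 0.002, -0.001]
contact_force: [-9.5, -4.7, 19.2]
gripper_width: 0.0125
```

Request:
servo_tool([
  [[0, 0, 2.5, 0, 0, 0, 4], [0, 0, 2.5, 0, 0, 0, 4]],
])

```text
t: 11.7
eef_pos: [0.5149, 0.2913, 0.0882]
ee_rot: [0.981, -0.196, 0.002, -0.001]
contact_force: [-9.4, -4.7, 19.1]
gripper_width: 0.0123
```

```bash
python3 tgt.py
```

```text
target [0.51426816 0.29116498 0.12553336]
pos [0.51489218 0.29125211 0.08818388] toolx yaw -0.39354900512218494 zax [ 0.00544426  0.00176757 -0.99998362] t 11.7 F [-9.42653011 -4.68422707 19.05368591] w 0.012302391600256595
delta tool mm [ -0.4   0.2 -23.8] norm 23.824453252396896
rotvec tool [-0.0037 -0.0043  0.0005]
```

Request:
servo_tool([
  [[-0.8, 0.2, 2, -0.002, -0.003, 0, 4], [-0.3, 0, 2, 0, 0, 0, 4]],
])

```text
t: 11.9
eef_pos: [0.5147, 0.2913, 0.0882]
ee_rot: [0.981, -0.196, 0.003, -0.001]
contact_force: [-7.7, -4.3, 13.7]
gripper_width: 0.0129
```

```bash
python3 tgt.py; python3 -c "
from h import *
s,c=snap('wrist','w10'); print(manip.observe())
cv2.imwrite('pics/z10.png',cv2.resize(cv2.cvtColor(c['img'][170:330,240:400],cv2.COLOR_RGB2BGR),(560,560),interpolation=cv2.INTER_CUBIC))"
```

```text
target [0.51426816 0.29116498 0.12553336]
pos [0.5147487  0.29126832 0.08823383] toolx yaw -0.3936934109533919 zax [ 0.00533948  0.00119693 -0.99998503] t 11.9 F [-7.72781936 -4.29632248 13.68860803] w 0.012887025706814395
delta tool mm [ -0.3   0.2 -23.8] norm 23.77124835181726
rotvec tool [-0.0032 -0.0045  0.0003]
{'t': 11.95, 'qpos': array([ 4.53117909e-01,  3.21865420e-01,  1.38502804e+00, -1.30674065e-03,
        1.42932929e+00,  2.41783391e+00]), 'qvel': array([ 0.00049945, -0.00056165, -0.00142471,  0.00078605, -0.00033325,
       -0.00045808]), 'effort': array([ 5.83545528e-01, -3.94055879e+01, -3.05392134e+01,  4.22643665e-01,
       -2.15257198e+00,  2.62212496e-03]), 'eef_pos': array([0.51473801, 0.29126753, 0.08824347]), 'ee_rot': array([ 0.98067998, -0.19559947,  0.00252897, -0.00110995]), 'contact_force': array([-5.81237109, -5.05365734, 14.00557226]), 'ft_torque': array([-0.86290744,  1.19596411, -0.00777049]), 'gripper_width': 0.01275770304844498}
```

View pics/z10.png

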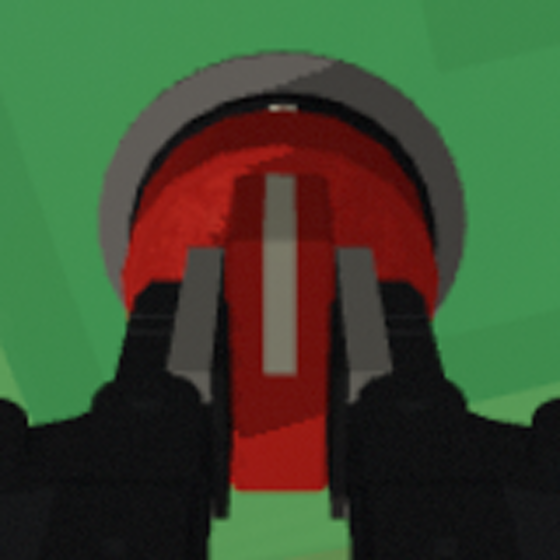

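The picture shows the knob unmoved in the grip, its line still at (280,172–374). The collar stands close around the skirt, and the collar line at (282,107) still matches. The TCP height stayed at 88.2 mm under both 14 N and 19 N, about 5 mm below first contact, so the spindle is at its stop. Handing in.

```bash
python3 -c "
from h import *
s=manip.observe();print(s['t'],s['eef_pos'],s['contact_force'],s['gripper_width']);print(manip.finish_job())"
```

```text
11.95 [0.51473801 0.29126753 0.08824347] [-5.81237109 -5.05365734 14.00557226] 0.01275770304844498
the job is handed in; nothing more can be done
None
```

I put the red knob back on the D-spindle with its white line matching the collar's, pushed it home, and pressed the spindle to its stop. I handed the job in at about 12 s of the 42 s allowed, with the fingers gripping (60 N set) and still pushing. The hand-in reports no verdict.

**Last checks:**
- **Stop reached:** the tool first met the collar at about 93.3 mm height and ended at 88.2 mm, about 5 mm of travel. It did not go lower when the push rose from 14 N to 19 N.
- **Final push:** about 14 N downward, well under the 45 N limit. About 8 N of sideways force remained, because the alignment was a few tenths of a millimetre off; I reduced it but did not remove it.
- **Knob seating:** in the last wrist picture the two white lines agree and the knob has not slipped in the fingers. The tool is tilted only about 0.005 rad.
- **Camera offset:** the wrist camera read about 1.2 mm off in the tool's y direction. I cancelled this by measuring the knob and the collar with the same camera.
- **Bystanders:** I did not re-photograph them afterwards. The route stayed clear of them and I felt no unexpected contact.

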